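Torque a sample jar into the mill clamp

TASK

Stand the yellow-lidded jar gently in the clamp's pocket, fully home, and let go of it. Then swing the click wrench clockwise (seen from above) until it clicks over, stop at once before the handle reaches the end of its click-over play, and let go of it without loosening the screw, so that the handle springs back straight. Leave the other jars and everything else on the bench alone.

Things in the scene. Friction and masses are not known exactly. Their poses are not given: they have to be found in the camera images.
- jar_yellow_mid (a point): middle (half-way up, on the axis) of the round steel grinding jar with the yellow lid, the one to be clamped: 40 mm in diameter, 80 mm tall, lid the top 24 mm, 0.2 to 0.42 kg, standing upright, z up. Its base is 40 mm below this point.
- jar_blue_mid (a point): middle of an equal jar with a blue lid; leave it alone
- jar_red_mid (a point): middle of an equal jar with a red lid; leave it alone
- pocket (a point): centre of the floor of the jar pocket in the grey and aluminium clamp, 8 mm above the bench; z up, y points to the wrench's spindle axis, 75 mm away. Fixed walls on sides -x, +x and -y: inner faces 21.5 mm from here, tops 18 mm above here. The side +y is closed by the brass jaw, at least 22 mm away at the start. A jar that is home has its middle 40 mm above here. Open above.
- jaw_face (a point): middle of the top edge of the brass jaw's face that looks at the jar; the screw drives the jaw towards the pocket (along the pocket's -y) by 4 mm per radian of clockwise turning, and it comes to a little over 20 mm from the pocket's centre when the screw is tight
- wrench_head (a point): on the spindle's axis in the wrench's steel head (a disc of 23 mm radius, its top 73 mm above the bench), 62 mm above the bench; z up, x points along the straight wrench from spindle to handle. Turns with the screw. The screw stays where it is turned to, but a backward pull of 4 N or more at the handle loosens it. How far it must still turn (0.4 to 1.0 rad) cannot be seen.
- wrench_grip (a point): on the axis of the level black rubber handle, 62 mm above the bench, 150 mm from the spindle; 22 mm thick, round, rubber 100 to 200 mm from the spindle, free below and beside. Pushed here clockwise (seen from above) the screw turns against 7 to 12 N, rising steadily; at 13 to 16 N the wrench clicks (less if a tight grip also twists it: a loose hold feels best). Let go, it straightens by itself.
- handle: the whole handle; origin at the pin in the head, 30 mm from the spindle, x along the handle. At the click it breaks over (clockwise) about this pin: the force at once begins to fall, by some 3 N in 6 mm of travel at the grip point, by half in 14 mm; after 22 mm of such play is a stop, where pulling on overtightens. The click counts from 3 mm of play; over 19 mm is too far: stop once the force falls.
- clamp: the clamp, fixed to the bench: grey base plate 110 x 185 x 8 mm; origin on the spindle's axis at bench height, axes as the pocket's
- jar_yellow: the yellow-lidded jar; origin at the centre of its underside
- tube_rack: white wire rack with blue-capped tubes, 94 x 184 mm, 102 mm high; leave it alone
- reagent: clear reagent bottle, 72 mm in diameter, 150 mm high; leave it alone
- stick_tub: white tub with wooden sticks, 84 mm in diameter, 135 mm high; leave it alone
- pipette_cup: pink cup with pipettes, 76 mm in diameter, 122 mm high; leave it alone
- slide_box: white paper-covered box, 85 x 60 x 30 mm; leave it alone
Mind the look-alikes: they are no part of the job. Leave any turquoise look-alike of the jar_yellow alone.

How it is judged (in metres and radians):
On the way, in this order (a step that is already met when the one before it is completed fails the run):
1. the yellow-lidded jar stands home in the pocket, let go (horizontal distance between jar_yellow_mid and pocket below 0.008 m and z of jar_yellow_mid in the frame of pocket between 0.035 and 0.043 m and angle between jar_yellow_mid's own z axis and vertical below 0.1 rad and contact force between the fingers and jar_yellow below 0.1 N), for 0.2 s.
2. the wrench has clicked: its handle has broken over by at least 3 mm (y of wrench_grip in the frame of wrench_head below -0.003 m), for 0.05 s.
At the end, for the whole second after the job is handed in: The yellow-lidded jar stands upright (within 0.1 rad) and at rest on the pocket's floor (within 3 mm), within 5 mm of the pocket's centre; the wrench's handle is straight again (within 2.5 mm at the grip) and the screw is still tight: the jaw is within 21.8 mm of the pocket's centre (horizontal distance between jar_yellow_mid and pocket below 0.005 m and z of jar_yellow_mid in the frame of pocket between 0.035 and 0.043 m and angle between jar_yellow_mid's own z axis and vertical below 0.1 rad and linear speed of jar_yellow below 0.02 m/s and y of wrench_grip in the frame of wrench_head above -0.0025 m and y of jaw_face in the frame of pocket below 0.0218 m); the robot touches nothing.
It fails at once if the handle is hauled on past the click, more than 19 mm of its 22 mm of play (y of wrench_grip in the frame of wrench_head below -0.019 m).
It fails at once if the jar is rammed into the clamp (over 40 N) (contact force between jar_yellow and clamp above 40 N).
It fails at once if the blue-lidded jar is moved by 25 mm or tipped (distance of jar_blue_mid from where it was at the start of the episode above 0.025 m).
It fails at once if the red-lidded jar is moved by 25 mm or tipped (distance of jar_red_mid from where it was at the start of the episode above 0.025 m).
It fails at once if something else on the bench (tube rack, bottle, tub, cup or box) is moved by 30 mm (distance of any of tube_rack, reagent, stick_tub, pipette_cup, slide_box from where it was at the start of the episode above 0.03 m).
It also fails if it takes over 72 s, if anything falls off the work surface, if the arm or the gripper's body presses on something with over 40 N, if the wrist force passes 120 N, or if a joint passes its speed limit or range.

ROBOT

A 6-joint arm with a two-finger parallel gripper is mounted at the origin on the work surface. World frame = base frame: x ahead of the robot, y to its left, z up, the work surface at z = 0. Lengths are in mm, angles in rad, forces in N, time in s.
With the tool pointing down it reaches from about 300 to 775 mm from the base axis. Payload 14.6 kg.
Tool frame: the origin (TCP) lies at the very end of the fingers, on their centre line; the grasp point (between the pads) lies 19 mm behind it; z points along the fingers, y is the line along which they close (so a half turn about z gives the same grasp; the last joint's range is limited). The gripper opens to 94 mm and grips with 3 to 60 N. Pads are 16 mm wide; open, the fingers measure 119 mm over their backs; the gripper's body (75 mm by 177 mm) begins 78 mm behind the grasp point.
Start: joints at [-1.286, 0.3, 1.521, -0, 1.321, -0.067], TCP at [189.516, -516.307, 205.446] pointing down, gripper open.
Joint ranges: [-3.03, 3.03], [-0.79, 2.21], [0.23, 2.52], [-1.04, 4.18], [0, 3.07], [-2.55, 2.55]. Speed limits (rad/s): [2.22, 2.22, 2.57, 3.14, 3.14, 3.14].

INTERFACE

Orientations are given as [roll, pitch, yaw] about the fixed x, y, z axes, in that order (R = Rz(yaw) Ry(pitch) Rx(roll)).
In Python, from cell import manip gives the robot as it stands.
- The arm moves only by the tool servo_tool, never from a script. Its argument "motion" is a list that holds one entry, the list of rows, each a list of 7 numbers: the shift along the world's x, y, z as a fraction of full scale, then the turn, a rotation vector about the world's x, y, z as a fraction of full scale, then the closure, from 0 (fully open) to 1 (shut). In form: [[[x, y, z, rx, ry, rz, gripper], ...]]. A call has 1 to 10 rows; each row is the pose to reach, as a shift and turn from the pose commanded when the call began, turning the shorter way round; what a row does not reach only later rows make up. Full scale, the value 1, is 0.5 m for a shift and pi rad for a turn. A row lasts 1/10 s, in which the tool goes at most 50 mm and 8.59 degrees, less where a joint would pass 70% of its speed; a pose out of reach is approached as far as the arm can. A call with a number of a shift or a turn outside -1 to 1 is refused whole. A call with a gripper value outside its range is refused whole. The fingers move at their own pace and stop on an object; "newtons" is the grip in N (left out, the last holds). Time passes only in rows, so rows that repeat a pose let the fingers close. It gives the time, the measured TCP pose, the force, the opening and the grip force at its end, in the units of the state.
- manip.read_state(): the state, without advancing time (a new reading comes with each control period).
- manip.camera(name): name is "side" or "top"; returns a dict with "frame" (480x640x3 uint8, red, green, blue), "range_z" (480x640 float32, mm along the optical axis (not along the pixel's ray), 0 where there is no reading), "vfov" (degrees; the focal length in pixels is half the picture's height over the tangent of half this angle, whatever the lens; pixels are square), "cx", "cy" (the principal point, pixels), "cam_to_world" (4x4, takes a point from camera to world coordinates). Camera axes: x right, y down, z forward; pixel columns grow to the right and rows downward; lengths in mm; the calibration is good to about 2 mm. A picture is of the moment at which its call begins.
- manip.sign_off(): hands the job in; it is judged then, once.
The state is a dict: "clock": time; "joints": joint angles; "qd": joint speeds; "effort": joint torques, N m; "eef_pos": TCP position; "eef_rot": TCP orientation; "wrist_force": force on the tool from outside, world axes, zero at the start; "moment": the same for the moment, N m; "finger_gap": finger opening in mm; "finger_force": force on a finger pad.
Only numpy, scipy, OpenCV 4.12 (cv2) and the standard library are available. Lean on these libraries where they do the work, as an engineer would, in place of code of your own. Each camera call takes 0.05 s, during which the arm holds its last target. There are 200 camera calls.

## Working session

There is one attempt and no reset: what is moved stays moved. The work goes in short steps, Python scripts to look and compute and a tool call to move; the robot and the scene stay as the last step left them, time stands still between calls to the robot, and variables do not carry over. Pictures are saved under pics/ and viewed, at most 10 in all, crops included, and the job is handed in when it is done.

Besides the shell and the picture viewer there is one more tool, called after ">>>" by a JSON object that holds its "op" and its "data". servo_tool: Moves the arm, as the interface text tells. Its arguments: {"type":"object","properties":{"motion":{"type":"array"},"newtons":{"type":"number"}},"required":["motion"]}

```bash
mkdir -p pics; ls; cat > h.py <<'E'
import numpy as np, cv2
from cell import manip
def K(c):
    f=240/np.tan(np.radians(c['vfov'])/2); return f,c['cx'],c['cy']
def ray(c,u,v):
    f,cx,cy=K(c); T=np.array(c['cam_to_world']); d=T[:3,:3]@np.array([(u-cx)/f,(v-cy)/f,1]); return T[:3,3],d
def plane(c,u,v,z):
    o,d=ray(c,u,v); return o+d*(z-o[2])/d[2]
def cloud(c):
    f,cx,cy=K(c); T=np.array(c['cam_to_world']); v,u=np.mgrid[:480,:640]; z=c['range_z']
    P=np.stack([(u-cx)/f*z,(v-cy)/f*z,z],-1)@T[:3,:3].T+T[:3,3]; P[z==0]=np.nan; return P
def proj(c,p):
    f,cx,cy=K(c); T=np.array(c['cam_to_world']); q=T[:3,:3].T@(np.array(p)-T[:3,3]); return q[0]/q[2]*f+cx,q[1]/q[2]*f+cy
def save(n,im): cv2.imwrite('pics/'+n,cv2.cvtColor(im,cv2.COLOR_RGB2BGR))
E
python3 - <<'E'
from h import *
for n in('side','top'):
    c=manip.camera(n); save(n+'0.png',c['frame']); print(n,c['vfov'],c['cx'],c['cy'],np.round(c['cam_to_world'],3).tolist())
print(manip.read_state())
E
```

```text
pics
side 46.21349992337651 322.91431483206316 242.54049180332757 [[-0.857, -0.335, 0.391, -0.023], [-0.515, 0.523, -0.679, 973.832], [0.023, -0.784, -0.621, 950.166], [0.0, 0.0, 0.0, 1.0]]
top 54.20990292423834 325.54098234835095 236.6974371985844 [[-0.024, -0.995, 0.099, 468.625], [-1.0, 0.025, 0.01, 4.97], [-0.012, -0.099, -0.995, 1075.44], [0.0, 0.0, 0.0, 1.0]]
{'clock': 0.1, 'joints': array([-1.28555495e+00,  3.00407391e-01,  1.52154283e+00, -3.51681514e-06,
        1.32069848e+00, -6.66112759e-02]), 'qd': array([-0.00092389, -0.0020957 , -0.00223897, -0.00075079,  0.00061138,
        0.00044319]), 'effort': array([ 3.88466506e-03, -5.32641149e+01, -3.53280830e+01,  7.10632140e-02,
        2.35742319e-02, -5.54909207e-05]), 'eef_pos': array([ 189.47191732, -516.07187255,  204.93745489]), 'eef_rot': array([-3.14053871e+00, -6.68943600e-05,  3.51853491e-01]), 'wrist_force': array([ 0.13846974,  0.18343546, -0.50823264]), 'moment': array([-0.02436399,  0.01863652, -0.03431932]), 'finger_force': 0.0, 'finger_gap': 93.8680745509293}
```

View pics/top0.png

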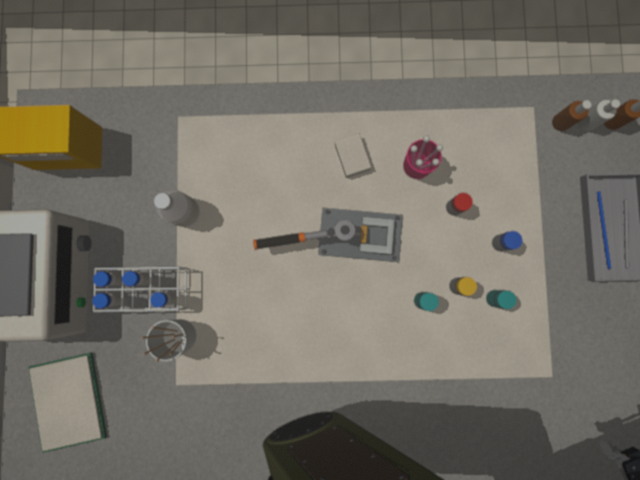

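View pics/side0.png

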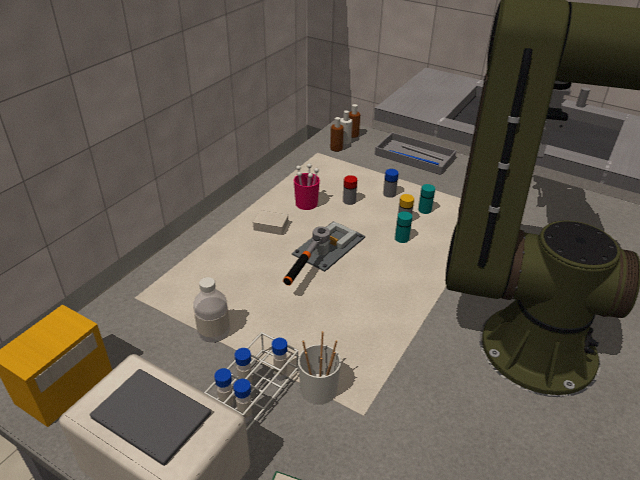

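Candidates (top-view pixels): yellow-lidded jar (467,286), turquoise look-alikes (429,301) and (505,299), red (462,203) and blue (511,241). In the side view yellow is at (406,201). The yellow one fits the description, and I'll check it in a crop. The clamp's pocket is near (380,235), the spindle (345,231), and the handle runs left to (255,244).

```bash
python3 - <<'E'
from h import *
C={n:manip.camera(n) for n in('top','side')}
t=C['top'];s=C['side']
P=cloud(t)
hsv=cv2.cvtColor(t['frame'],cv2.COLOR_RGB2HSV)
def blob(c,lo,hi,roi):
    h=cv2.cvtColor(c['frame'],cv2.COLOR_RGB2HSV); m=cv2.inRange(h,lo,hi); k=np.zeros_like(m); a,b,d,e=roi; k[b:e,a:d]=m[b:e,a:d]
    n,l,st,ce=cv2.connectedComponentsWithStats(k); i=1+np.argmax(st[1:,4]); return l==i,ce[i],st[i]
Y=((18,120,90),(33,255,255))
m,ce,st=blob(t,*Y,(440,260,495,310)); print('top yel',ce,st)
ms,cs,ss=blob(s,*Y,(385,180,430,225)); print('side yel',cs,ss)
p=P[m]; print('lid z pct',np.nanpercentile(p[:,2],[5,50,90]),'xy',np.nanmean(p[:,:2],0))
tm=m&(P[...,2]>np.nanpercentile(p[:,2],50)-5); q=P[tm]; print('top face',(np.nanmin(q,0)+np.nanmax(q,0))/2, np.nanmax(q,0)-np.nanmin(q,0))
def tri(u,v,a,b):
    A=[];B=[]
    for c,x in((t,(u,v)),(s,(a,b))):
        o,d=ray(c,*x); d=d/np.linalg.norm(d); M=np.eye(3)-np.outer(d,d); A.append(M);B.append(M@o)
    return np.linalg.solve(sum(A),sum(B))
print('tri lid centre-ish',tri(*ce,*cs))
Ps=cloud(s)[ms]; print('side lid cloud',np.nanpercentile(Ps[:,2],[2,50,98]))
# clamp heights
for n,(u,v) in dict(head=(345,231),pocketfloor=(379,235),wallR=(397,237),wallT=(380,219),wallB=(380,253),jaw=(362,234),grip=(283,240),plate=(330,250),bench=(300,300)).items(): print(n,np.round(P[v,u],1))
a=cv2.resize(t['frame'][180:300,230:420],None,fx=4,fy=4,interpolation=2)
save('clamp.png',a)
b=np.hstack([cv2.resize(t['frame'][250:325,400:520],(480,300)),cv2.resize(s['frame'][165:265,350:450],(300,300))]); save('jar.png',b)
E
```

```text
top yel [466.11627907 286.09966777] [456 277  21  19 301]
side yel [406.14285714 200.31055901] [400 194  14  14 161]
lid z pct [71.05346877 80.12077574 82.54369138] xy [ 455.71147065 -278.70605439]
top face [ 455.98029803 -279.78827453   80.73569153] [37.7093895  38.96274011  9.8242024 ]
tri lid centre-ish [ 456.40639173 -281.3401397    68.28836122]
side lid cloud [57.56061935 77.23275199 83.02233483]
head [579.3 -27.2  76.8]
pocketfloor [ 575.8 -107.     6.9]
wallR [ 569.9 -147.5    9.5]
wallT [ 609.9 -108.3   27.5]
wallB [ 534.2 -107.1   12.9]
jaw [576.9 -66.7  28.2]
grip [563.6 106.2  74.2]
plate [544.    6.   11.1]
bench [432.5  77.1   1. ]
```

View pics/clamp.png

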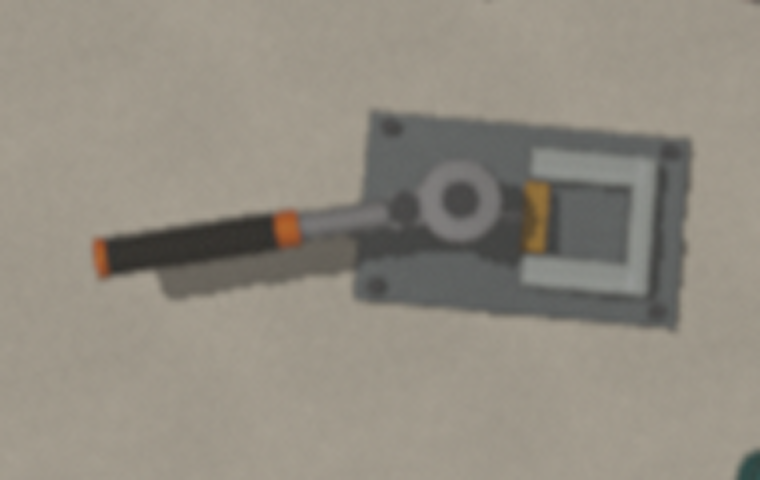

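View pics/jar.png

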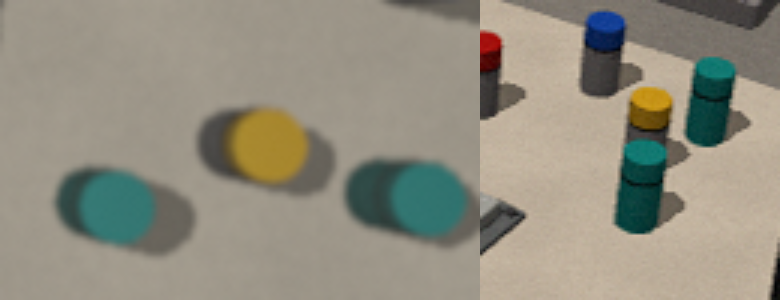

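The crop confirms the choice: a yellow lid on a steel body, between two turquoise look-alikes. The clamp crop shows the head ring at (459,201), the U-shaped walls at (521–658,148–296) and the jaw at (537,217). The handle runs from (300,228) to (95,258).

```bash
python3 - <<'E'
from h import *
t=manip.camera('top');s=manip.camera('side')
W=lambda u,v,z:plane(t,u,v,z)
cr=lambda x,y:((x+.5)/4+230-.5,(y+.5)/4+180-.5)
g=cv2.cvtColor(t['frame'],cv2.COLOR_RGB2GRAY); hsv=cv2.cvtColor(t['frame'],cv2.COLOR_RGB2HSV)
def big(m,roi):
    a,b,d,e=roi;k=np.zeros_like(m);k[b:e,a:d]=m[b:e,a:d];cs,_=cv2.findContours(k,cv2.RETR_EXTERNAL,cv2.CHAIN_APPROX_NONE);return max(cs,key=cv2.contourArea)
# plate by hand-read corners at z=8
pc=np.array([W(*cr(*q),8)[:2] for q in((372,111),(690,140),(678,329),(354,300))]); print('plate',pc.round(1).tolist())
d=(pc[0]-pc[1])+(pc[3]-pc[2]); print('y-axis angle',np.degrees(np.arctan2(d[1],d[0])),'len',np.linalg.norm(pc[0]-pc[1]),np.linalg.norm(pc[0]-pc[3]),'centre',pc.mean(0))
yd=d/np.linalg.norm(d)
print('gray samples wall/plate/bench/head',g[237,393],g[222,380],g[250,350],g[300,300],g[224,340])
U=big((g>125).astype(np.uint8)*255,(350,212,398,258)); 
print('wall rect',cv2.minAreaRect(U))
up=np.array([W(*q[0],26)[:2] for q in U]); r=cv2.minAreaRect(up.astype(np.float32)); print('U world',r, cv2.boxPoints(r).round(1).tolist())
# hough circle head in upscaled crop
a=cv2.resize(g[180:300,230:420],None,fx=4,fy=4,interpolation=cv2.INTER_CUBIC)
c=cv2.HoughCircles(a[100:300,380:540],cv2.HOUGH_GRADIENT,1,50,param1=80,param2=15,minRadius=32,maxRadius=50); print('circ',c)
for q in c[0]:
    h=W(*cr(q[0]+380,q[1]+100),73); print('head',h,'pocket est',h[:2]-75*yd,'r px',q[2])
o=cv2.inRange(hsv,(3,120,100),(16,255,255)); n,l,st,ce=cv2.connectedComponentsWithStats(o)
for i in range(1,n):
    if st[i,4]>10 and 240<ce[i][0]<320 and 200<ce[i][1]<270: print('orange',ce[i],st[i],W(*ce[i],68))
b=cv2.inRange(hsv,(17,120,70),(30,255,255)); J=big(b,(350,212,380,258)); jp=np.array([W(*q[0],26)[:2] for q in J]); print('jaw',jp.min(0),jp.max(0))
save('sclamp.png',cv2.resize(s['frame'][205:295,270:390],(800,600),interpolation=2))
E
```

```text
plate [[642.9, 20.5], [621.3, -161.5], [513.2, -150.3], [534.3, 33.3]]
y-axis angle 83.33157367471655 len 183.21552640076177 109.37431602232013 centre [577.92578771 -64.49011519]
gray samples wall/plate/bench/head 86 141 98 155 123
wall rect ((376.8088073730469, 234.98526000976562), (29.988332748413086, 33.439674377441406), 4.398705005645752)
U world ((574.1948852539062, -99.96856689453125), (67.1389389038086, 75.49104309082031), 83.79496002197266) [[533.0, -129.3000030517578], [608.0999755859375, -137.39999389648438], [615.2999877929688, -70.69999694824219], [540.2999877929688, -62.5]]
circ NoneTraceback (most recent call last):
  File "<stdin>", line 19, in <module>
TypeError: 'NoneType' object is not subscriptable
```

```bash
python3 - <<'E'
from h import *
t=manip.camera('top');s=manip.camera('side')
W=lambda x,y,z:plane(t,(x+.5)/4+229.5,(y+.5)/4+179.5,z)
yd=np.array([np.cos(np.radians(83.5)),np.sin(np.radians(83.5))]); xd=np.array([yd[1],-yd[0]])
h=W(459,201,73); pk=h[:2]-75*yd
print('head',h,'pocket',pk)
for q in((533,148),(658,155),(648,296),(521,283),(532,177),(632,187),(627,265),(523,256)):
    w=W(*q,26)[:2]-pk; print('wall',q,'local',round(w@xd,1),round(w@yd,1))
for q in((550,185),(549,250),(525,182),(523,250)):
    w=W(*q,28)[:2]-pk; print('jaw',q,'local',round(w@xd,1),round(w@yd,1))
hp=[W(300,228,62),W(100,258,62)]; v=hp[1]-hp[0]; print('handle',hp,np.degrees(np.arctan2(v[1],v[0])))
v=hp[1][:2]-h[:2]; print('dir from head',np.degrees(np.arctan2(v[1],v[0])),np.linalg.norm(v))
# check points in the side view
im=s['frame'].copy(); x0,y0,k=275,205,6.4
im=cv2.resize(im[205:295,275:395],None,fx=k,fy=k,interpolation=2)
def dot(p,col):
    u,v=proj(s,p); cv2.circle(im,(int((u-x0+.5)*k),int((v-y0+.5)*k)),3,col,-1)
dot([*h[:2],73],(255,0,0))
for a,b in((21.5,-21.5),(-21.5,-21.5),(21.5,15),(-21.5,15)): dot([*(pk+a*xd+b*yd),26],(0,255,0))
for z in(62,): 
  for L in(100,150,200): dot([*(h[:2]+L*v/np.linalg.norm(v)),z],(255,0,255))
save('sclamp.png',im)
E
```

```text
head [582.15435221 -26.07714471  73.        ] pocket [ 573.66411118 -100.59503389]
wall (533, 148) local 39.1 35.1
wall (658, 155) local 41.3 -35.3
wall (648, 296) local -38.6 -35.7
wall (521, 283) local -37.6 35.6
wall (532, 177) local 22.6 34.4
wall (632, 187) local 21.9 -22.1
wall (627, 265) local -22.3 -22.6
wall (523, 256) local -22.3 35.8
jaw (550, 185) local 18.7 24.0
jaw (549, 250) local -17.9 21.7
jaw (525, 182) local 19.2 38.2
jaw (523, 250) local -19.2 36.2
handle [array([570.87011986,  60.32582476,  62.        ]), array([557.28209319, 169.32102826,  62.        ])] 97.10618905039627
dir from head 97.25417586999706 196.9748087122774
```

View pics/sclamp.png

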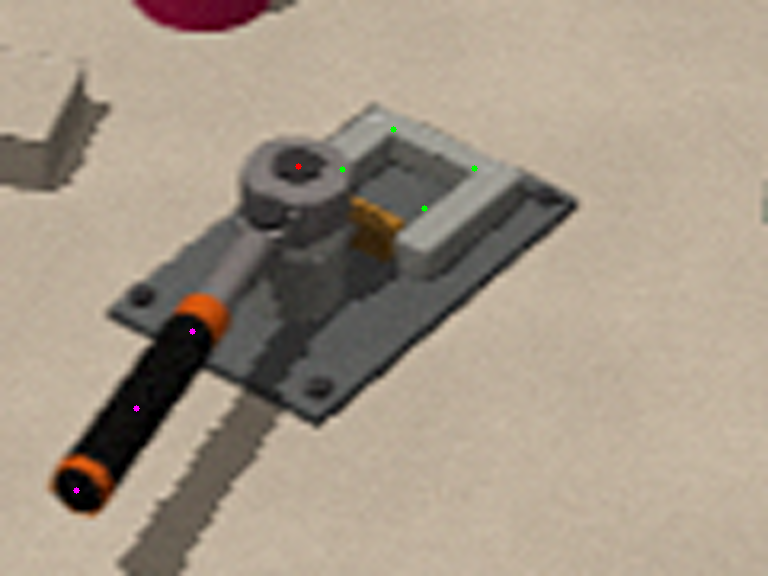

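The side view agrees within 2 mm or so. Red is on the head's centre, green on the inner wall corners and magenta on the handle's axis.

```bash
python3 - <<'E'
from h import *
t=manip.camera('top')
hsv=cv2.cvtColor(t['frame'],cv2.COLOR_RGB2HSV); m=cv2.inRange(hsv,(18,120,60),(33,255,255)); m[:,:440]=0;m[:,495:]=0;m[:260]=0;m[310:]=0
ys,xs=np.nonzero(m); print(np.percentile(xs,[0,100]),np.percentile(ys,[0,100]))
print('far edge',plane(t,xs.max()+.5,286,80), 'top',plane(t,466,ys.min()-.5,80),'bottom',plane(t,466,ys.max()+.5,80),plane(t,466,ys.max()+.5,56))
print(np.round(np.array([456,-280,0])-manip.read_state()['eef_pos'],1))
E
```

```text
[456. 476.] [277. 295.]
far edge [ 455.44643774 -300.17379521   80.        ] top [ 475.87827013 -279.24789539   80.        ] bottom [ 436.16433607 -277.10546285   80.        ] [ 435.3817025  -283.90628984   56.        ]
[ 266.5  236.3 -205.4]
```

>>> {"op": "servo_tool", "data": {"motion": [[[0.067,0.059,0,0,0,0.044,0],[0.134,0.118,0,0,0,0.088,0],[0.2,0.177,0,0,0,0.132,0],[0.267,0.236,0,0,0,0.176,0],[0.334,0.295,0,0,0,0.22,0],[0.4,0.354,0,0,0,0.264,0],[0.467,0.413,0,0,0,0.308,0],[0.533,0.472,0,0,0,0.352,0],[0.533,0.472,0,0,0,0.352,0],[0.533,0.472,0,0,0,0.352,0]]]}}

```text
clock: 1.45
eef_pos: [456.2, -279.9, 205.3]
eef_rot: [-3.141, 0.0, 1.458]
wrist_force: [-0.6, -0.0, 1.0]
finger_gap: 93.8
finger_force: 0.0
```

>>> {"op": "servo_tool", "data": {"motion": [[[0,0,-0.09,0,0,0,0],[0,0,-0.18,0,0,0,0],[0,0,-0.26,0,0,0,0],[0,0,-0.32,0,0,0,0],[0,0,-0.348,0,0,0,0],[0,0,-0.348,0,0,0,0],[0,0,-0.348,0,0,0,0.3],[0,0,-0.348,0,0,0,0.5],[0,0,-0.348,0,0,0,0.7],[0,0,-0.348,0,0,0,0.7]]], "newtons": 15}}

```text
clock: 2.45
eef_pos: [456.3, -280.5, 32.3]
eef_rot: [3.14, 0.001, 1.458]
wrist_force: [-0.7, 0.1, 0.1]
finger_gap: 65.6
finger_force: 0.0
```

>>> {"op": "servo_tool", "data": {"motion": [[[0,0,0,0,0,0,0.8],[0,0,0,0,0,0,0.8],[0,0,0,0,0,0,0.8],[0,0,0,0,0,0,0.8]]]}}

```text
clock: 2.85
eef_pos: [456.0, -280.3, 31.5]
eef_rot: [-3.142, -0.0, 1.458]
wrist_force: [-0.6, 0.0, 1.0]
finger_gap: 39.8
finger_force: 15.0
```

>>> {"op": "servo_tool", "data": {"motion": [[[0,0,0.04,0,0,0,0.8],[0,0,0.12,0,0,0,0.8],[0,0,0.2,0,0,0,0.8],[0.05,0.075,0.2,0,0,0,0.8],[0.1,0.15,0.2,0,0,0,0.8],[0.15,0.23,0.2,0,0,0,0.8],[0.2,0.3,0.2,0,0,0,0.8],[0.236,0.359,0.2,0,0,0,0.8],[0.236,0.359,0.2,0,0,0,0.8],[0.236,0.359,0.2,0,0,0,0.8]]]}}

```text
clock: 3.85
eef_pos: [573.8, -100.4, 130.8]
eef_rot: [-3.14, 0.0, 1.459]
wrist_force: [0.3, -0.1, -3.0]
finger_gap: 39.9
finger_force: 15.0
```

```bash
python3 - <<'E'
from h import *
t=manip.camera('top');s=manip.camera('side')
a=cv2.resize(t['frame'][190:280,320:440],(400,300),interpolation=2);b=cv2.resize(s['frame'][160:265,280:420],(400,300),interpolation=2)
save('over.png',np.hstack([a,b])); print(manip.read_state())
E
```

```text
{'clock': 3.95, 'joints': array([-2.38070760e-01,  4.39929745e-01,  1.50893071e+00, -1.70096554e-04,
        1.19338111e+00, -1.24065658e-01]), 'qd': array([-0.01059241, -0.0039311 ,  0.00069398,  0.00083683,  0.0007222 ,
        0.002123  ]), 'effort': array([ 1.16415650e+00, -6.02844501e+01, -3.44878292e+01,  9.90043650e-02,
        2.56884377e-02,  6.86403873e-03]), 'eef_pos': array([ 573.50784836, -101.55656981,  131.1796337 ]), 'eef_rot': array([-3.14092916e+00,  7.65671407e-05,  1.45685398e+00]), 'wrist_force': array([ 0.2098062 , -0.75280085, -2.64965012]), 'moment': array([-0.02745641, -0.08826629, -0.02059294]), 'finger_force': 14.998554959893227, 'finger_gap': 39.99387468585958}
```

View pics/over.png

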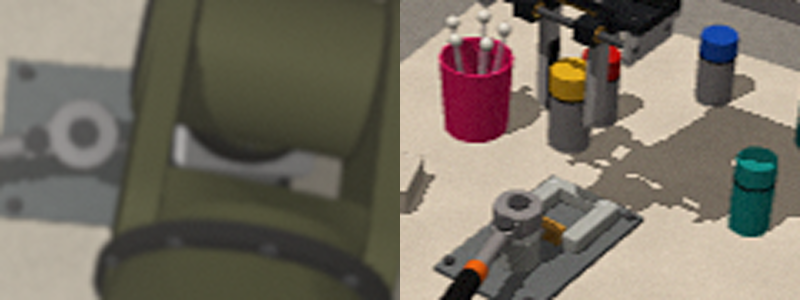

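The jar hangs upright over the clamp and the arm hides the pocket from above. I'll lower to just above the walls, then feel the way in.

>>> {"op": "servo_tool", "data": {"motion": [[[0,0,-0.05,0,0,0,0.8],[0,0,-0.1,0,0,0,0.8],[0,0,-0.132,0,0,0,0.8],[0,0,-0.132,0,0,0,0.8],[0,0,-0.132,0,0,0,0.8]]]}}

```text
clock: 4.45
eef_pos: [574.0, -101.6, 66.1]
eef_rot: [3.141, 0.0, 1.457]
wrist_force: [-0.3, 0.3, -2.2]
finger_gap: 39.8
finger_force: 15.0
```

```bash
python3 - <<'E'
from h import *
s=manip.camera('side')
save('low.png',cv2.resize(s['frame'][180:270,280:400],(800,600),interpolation=2))
E
```

```text
(no output)
```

View pics/low.png

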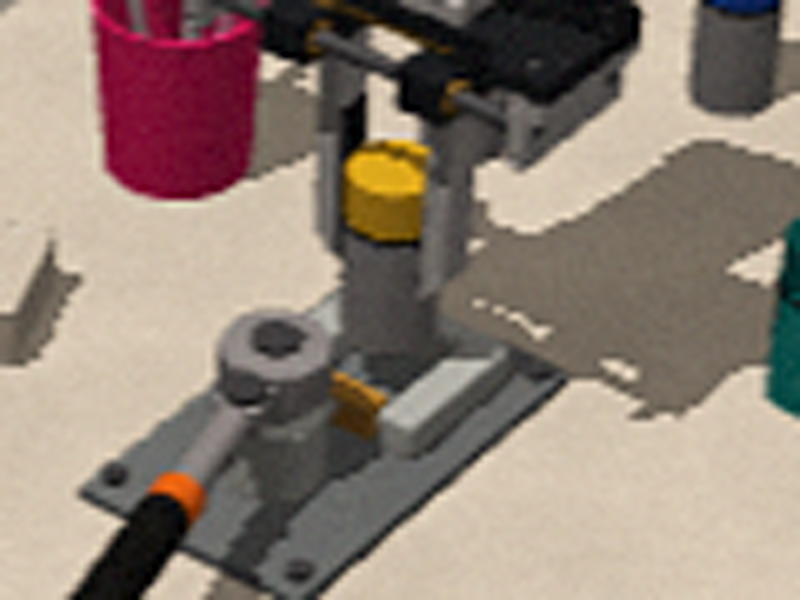

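The jar's foot at (387,355) is just above the pocket opening and looks centred.

>>> {"op": "servo_tool", "data": {"motion": [[[0,0,-0.008,0,0,0,0.8],[0,0,-0.016,0,0,0,0.8],[0,0,-0.02,0,0,0,0.8],[0,0,-0.022,0,0,0,0.8],[0,0,-0.022,0,0,0,0.8]]]}}

```text
clock: 5.0
eef_pos: [574.0, -100.8, 54.3]
eef_rot: [-3.141, -0.0, 1.458]
wrist_force: [1.0, 0.6, -3.3]
finger_gap: 39.8
finger_force: 15.0
```

>>> {"op": "servo_tool", "data": {"motion": [[[0,0,-0.005,0,0,0,0.8],[0,0,-0.01,0,0,0,0.8],[0,0,-0.015,0,0,0,0.8],[0,0,-0.018,0,0,0,0.8],[0,0,-0.018,0,0,0,0.8]]]}}

```text
clock: 5.5
eef_pos: [573.9, -100.8, 45.2]
eef_rot: [-3.141, -0.0, 1.458]
wrist_force: [0.8, 1.2, -2.0]
finger_gap: 40.0
finger_force: 15.0
```

>>> {"op": "servo_tool", "data": {"motion": [[[0,0,-0.003,0,0,0,0.8],[0,0,-0.006,0,0,0,0.8],[0,0,-0.009,0,0,0,0.8],[0,0,-0.01,0,0,0,0.8],[0,0,-0.01,0,0,0,0.8]]]}}

```text
clock: 6.0
eef_pos: [574.0, -100.8, 40.3]
eef_rot: [-3.141, -0.0, 1.458]
wrist_force: [0.7, 0.5, -3.0]
finger_gap: 39.6
finger_force: 15.0
```

>>> {"op": "servo_tool", "data": {"motion": [[[0,0,-0.0015,0,0,0,0.8],[0,0,-0.003,0,0,0,0.8],[0,0,-0.003,0,0,0,0.8],[0,0,-0.003,0,0,0,0.8]]]}}

```text
clock: 6.4
eef_pos: [574.1, -100.9, 39.5]
eef_rot: [3.141, 0.0, 1.458]
wrist_force: [-3.0, 0.4, 5.8]
finger_gap: 40.1
finger_force: 15.0
```

Floor contact is felt, so I'll release and rise.

>>> {"op": "servo_tool", "data": {"motion": [[[0,0,0,0,0,0,0.5],[0,0,0,0,0,0,0.3],[0,0,0,0,0,0,0.3],[0,0,0,0,0,0,0.3],[0,0,0,0,0,0,0.3],[0,0,0.03,0,0,0,0.3],[0,0,0.1,0,0,0,0.3],[0,0,0.2,0,0,0,0.3],[0,0,0.27,0,0,0,0.3],[0,0,0.27,0,0,0,0.3]]]}}

```text
clock: 7.4
eef_pos: [575.9, -101.2, 180.5]
eef_rot: [3.132, 0.001, 1.458]
wrist_force: [0.3, -0.6, 0.0]
finger_gap: 65.8
finger_force: 0.0
```

>>> {"op": "servo_tool", "data": {"motion": [[[-0.022,0.087,0,0,0,0.015,0.6],[-0.044,0.175,0,0,0,0.03,1],[-0.066,0.262,0,0,0,0.045,1],[-0.088,0.35,0,0,0,0.06,1],[-0.11,0.437,0,0,0,0.076,1],[-0.11,0.437,-0.08,0,0,0.076,1],[-0.11,0.437,-0.16,0,0,0.076,1],[-0.11,0.437,-0.23,0,0,0.076,1],[-0.11,0.437,-0.26,0,0,0.076,1],[-0.11,0.437,-0.26,0,0,0.076,1]]]}}

```text
clock: 8.4
eef_pos: [517.7, 117.5, 42.0]
eef_rot: [-3.137, 0.0, 1.696]
wrist_force: [-0.0, -0.4, 0.8]
finger_gap: 0.4
finger_force: 0.0
```

```bash
python3 - <<'E'
from h import *
s=manip.camera('side');t=manip.camera('top')
a=cv2.resize(t['frame'][190:280,250:410],(533,300),interpolation=2);b=cv2.resize(s['frame'][190:310,260:380],(300,300)[::1],interpolation=2)
save('home.png',np.hstack([a[:, :500],b]))
m=cv2.inRange(cv2.cvtColor(t['frame'],cv2.COLOR_RGB2HSV),(18,120,60),(33,255,255)); m[:,:372]=0;m[:,400:]=0;m[:212]=0;m[262:]=0
ys,xs=np.nonzero(m); print(len(xs),xs.min() if len(xs) else 0)
P=cloud(t)[m>0]; print(np.nanpercentile(P[:,2],[5,50,90]))
print('jar c', plane(t,xs.max()+.5,235,88)[1]+20, (plane(t,380,ys.min()-.5,88)[0]+plane(t,380,ys.max()+.5,88)[0])/2)
hd=np.array([582.,-26]); st=manip.read_state(); print(st['eef_pos'],st['eef_rot'],st['wrist_force'],st['finger_gap'])
off=25
for k in range(0,13):
    th=np.radians(97.2)-0.1*k; p=hd+150*np.array([np.cos(th),np.sin(th)])+off*np.array([-np.sin(th),np.cos(th)]); print(round(.1*k,1),p.round(1),round(th,3))
E
```

```text
268 372
[83.87177239 88.58718098 90.90899546]
jar c -100.60786199624843 572.9633541540343
[519.2867461  117.73840113  44.71101104] [ 3.14114663e+00 -2.72203111e-05  1.69640215e+00] [0.04507921 0.05278971 0.61019441] 0.45074314999246096
0.0 [538.4 119.7] 1.696
0.1 [553.2 123.3] 1.596
0.2 [568.2 125.4] 1.496
0.3 [583.4 126.1] 1.396
0.4 [598.6 125.2] 1.296
0.5 [613.6 122.8] 1.196
0.6 [628.3 118.9] 1.096
0.7 [642.5 113.5] 0.996
0.8 [656.1 106.8] 0.896
0.9 [669.   98.7] 0.796
1.0 [681.   89.4] 0.696
1.1 [692.1  78.9] 0.596
1.2 [702.   67.4] 0.496
```

View pics/home.png

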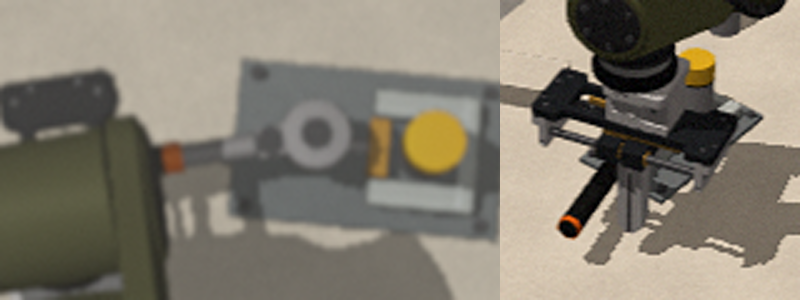

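The jar is home: lid top at 88 mm, centre within about 1 mm of the pocket. The closed fingers stand behind the handle, so I'll make contact now.

>>> {"op": "servo_tool", "data": {"motion": [[[0.01,0.001,0,0,0,0,1],[0.02,0.002,0,0,0,0,1],[0.03,0.004,0,0,0,0,1],[0.04,0.005,0,0,0,0,1],[0.046,0.006,0,0,0,0,1],[0.046,0.006,0,0,0,0,1]]]}}

```text
clock: 9.1
eef_pos: [541.3, 120.7, 43.5]
eef_rot: [-3.139, -0.0, 1.696]
wrist_force: [-6.0, -0.4, 2.8]
finger_gap: 0.6
finger_force: 2.8
```

>>> {"op": "servo_tool", "data": {"motion": [[[0.008,0.002,0,0,0,-0.011,1],[0.015,0.004,0,0,0,-0.021,1],[0.023,0.006,0,0,0,-0.032,1],[0.033,0.008,0,0,0,-0.043,1],[0.043,0.009,0,0,0,-0.053,1],[0.053,0.01,0,0,0,-0.064,1],[0.063,0.011,0,0,0,-0.074,1],[0.073,0.0115,0,0,0,-0.085,1],[0.083,0.0116,0,0,0,-0.095,1],[0.083,0.0116,0,0,0,-0.095,1]]]}}

```text
clock: 10.1
eef_pos: [582.6, 126.6, 43.3]
eef_rot: [-3.138, 0.001, 1.397]
wrist_force: [-7.8, 0.7, 2.0]
finger_gap: 0.1
finger_force: 3.6
```

>>> {"op": "servo_tool", "data": {"motion": [[[0.006,0,0,0,0,-0.006,1],[0.012,0,0,0,0,-0.013,1],[0.018,-0.0005,0,0,0,-0.019,1],[0.018,-0.0005,0,0,0,-0.019,1]]]}}

```text
clock: 10.5
eef_pos: [591.3, 126.4, 43.2]
eef_rot: [-3.137, 0.001, 1.338]
wrist_force: [-9.7, 1.4, 2.1]
finger_gap: 0.5
finger_force: 4.5
```

>>> {"op": "servo_tool", "data": {"motion": [[[0.006,-0.0006,0,0,0,-0.006,1],[0.012,-0.0013,0,0,0,-0.0127,1],[0.012,-0.0013,0,0,0,-0.0127,1]]]}}

```text
clock: 10.8
eef_pos: [597.2, 125.9, 43.2]
eef_rot: [-3.137, 0.001, 1.298]
wrist_force: [-10.4, 1.1, 2.1]
finger_gap: 0.5
finger_force: 4.7
```

>>> {"op": "servo_tool", "data": {"motion": [[[0.006,-0.0008,0,0,0,-0.006,1],[0.012,-0.0018,0,0,0,-0.0127,1],[0.012,-0.0018,0,0,0,-0.0127,1]]]}}

```text
clock: 11.1
eef_pos: [603.2, 125.1, 43.2]
eef_rot: [-3.137, 0.001, 1.258]
wrist_force: [-9.8, 2.6, 2.2]
finger_gap: 0.6
finger_force: 4.9
```

>>> {"op": "servo_tool", "data": {"motion": [[[0.006,-0.001,0,0,0,-0.006,1],[0.012,-0.002,0,0,0,-0.0127,1],[0.012,-0.002,0,0,0,-0.0127,1]]]}}

```text
clock: 11.4
eef_pos: [609.2, 124.2, 43.2]
eef_rot: [-3.137, 0.001, 1.218]
wrist_force: [-9.9, 3.2, 1.8]
finger_gap: 0.5
finger_force: 5.0
```

>>> {"op": "servo_tool", "data": {"motion": [[[0.006,-0.0014,0,0,0,-0.006,1],[0.012,-0.0028,0,0,0,-0.0127,1],[0.012,-0.0028,0,0,0,-0.0127,1]]]}}

```text
clock: 11.7
eef_pos: [615.2, 122.9, 43.2]
eef_rot: [-3.137, 0.001, 1.178]
wrist_force: [-10.1, 3.7, 2.6]
finger_gap: 0.7
finger_force: 5.2
```

>>> {"op": "servo_tool", "data": {"motion": [[[0.006,-0.0015,0,0,0,-0.006,1],[0.012,-0.0032,0,0,0,-0.0127,1],[0.012,-0.0032,0,0,0,-0.0127,1]]]}}

```text
clock: 12.0
eef_pos: [621.2, 121.5, 43.2]
eef_rot: [-3.137, 0.001, 1.138]
wrist_force: [-8.9, 4.9, 1.7]
finger_gap: 0.3
finger_force: 5.4
```

>>> {"op": "servo_tool", "data": {"motion": [[[0.006,-0.0018,0,0,0,-0.006,1],[0.0116,-0.0036,0,0,0,-0.0127,1],[0.0116,-0.0036,0,0,0,-0.0127,1]]]}}

```text
clock: 12.3
eef_pos: [627.0, 119.8, 43.2]
eef_rot: [-3.137, 0.001, 1.099]
wrist_force: [-10.0, 5.0, 2.1]
finger_gap: 0.8
finger_force: 5.6
```

>>> {"op": "servo_tool", "data": {"motion": [[[0.0057,-0.002,0,0,0,-0.006,1],[0.0114,-0.0042,0,0,0,-0.0127,1],[0.0114,-0.0042,0,0,0,-0.0127,1]]]}}

```text
clock: 12.6
eef_pos: [632.7, 117.9, 43.2]
eef_rot: [-3.137, 0.001, 1.059]
wrist_force: [-10.3, 7.0, 1.6]
finger_gap: 0.4
finger_force: 5.8
```

>>> {"op": "servo_tool", "data": {"motion": [[[0.0056,-0.0023,0,0,0,-0.006,1],[0.0112,-0.0046,0,0,0,-0.0127,1],[0.0112,-0.0046,0,0,0,-0.0127,1]]]}}

```text
clock: 12.9
eef_pos: [638.3, 115.8, 43.3]
eef_rot: [-3.137, 0.001, 1.019]
wrist_force: [-9.3, 7.0, 1.0]
finger_gap: 0.6
finger_force: 6.0
```

>>> {"op": "servo_tool", "data": {"motion": [[[0.0055,-0.0025,0,0,0,-0.006,1],[0.011,-0.0051,0,0,0,-0.0127,1],[0.011,-0.0051,0,0,0,-0.0127,1]]]}}

```text
clock: 13.2
eef_pos: [643.9, 113.4, 43.3]
eef_rot: [-3.137, 0.001, 0.979]
wrist_force: [-8.5, 7.9, 2.1]
finger_gap: 0.6
finger_force: 6.1
```

>>> {"op": "servo_tool", "data": {"motion": [[[0.0054,-0.0027,0,0,0,-0.006,1],[0.0108,-0.0055,0,0,0,-0.0127,1],[0.0108,-0.0055,0,0,0,-0.0127,1]]]}}

```text
clock: 13.5
eef_pos: [649.3, 110.8, 43.3]
eef_rot: [-3.137, 0.001, 0.939]
wrist_force: [-9.4, 8.7, 2.1]
finger_gap: 0.6
finger_force: 6.3
```

>>> {"op": "servo_tool", "data": {"motion": [[[0.0053,-0.003,0,0,0,-0.006,1],[0.0106,-0.006,0,0,0,-0.0127,1],[0.0106,-0.006,0,0,0,-0.0127,1]]]}}

```text
clock: 13.8
eef_pos: [654.7, 108.0, 43.4]
eef_rot: [-3.137, 0.001, 0.9]
wrist_force: [-8.5, 10.4, 2.5]
finger_gap: 0.6
finger_force: 6.5
```

>>> {"op": "servo_tool", "data": {"motion": [[[0.0051,-0.0032,0,0,0,-0.006,1],[0.0102,-0.0064,0,0,0,-0.0127,1],[0.0102,-0.0064,0,0,0,-0.0127,1]]]}}

```text
clock: 14.1
eef_pos: [659.9, 105.0, 43.4]
eef_rot: [-3.137, 0.0, 0.86]
wrist_force: [-8.0, 10.5, 1.9]
finger_gap: 0.4
finger_force: 6.7
```

>>> {"op": "servo_tool", "data": {"motion": [[[0.005,-0.0035,0,0,0,-0.006,1],[0.01,-0.007,0,0,0,-0.0127,1],[0.01,-0.007,0,0,0,-0.0127,1]]]}}

```text
clock: 14.4
eef_pos: [665.1, 101.8, 43.5]
eef_rot: [-3.138, -0.0, 0.82]
wrist_force: [-6.5, 13.6, 1.7]
finger_gap: 0.6
finger_force: 6.9
```

>>> {"op": "servo_tool", "data": {"motion": [[[0.0048,-0.0036,0,0,0,-0.006,1],[0.0096,-0.0073,0,0,0,-0.0127,1],[0.0096,-0.0073,0,0,0,-0.0127,1]]]}}

```text
clock: 14.7
eef_pos: [670.3, 98.2, 43.8]
eef_rot: [-3.138, -0.001, 0.78]
wrist_force: [-6.0, 13.7, 1.8]
finger_gap: 0.6
finger_force: 6.9
```

>>> {"op": "servo_tool", "data": {"motion": [[[0.003,-0.0025,0,0,0,-0.004,1],[0.006,-0.005,0,0,0,-0.008,1],[0.006,-0.005,0,0,0,-0.008,1]]]}}

```text
clock: 15.0
eef_pos: [673.7, 95.7, 44.0]
eef_rot: [-3.139, -0.002, 0.755]
wrist_force: [-2.3, 13.6, 1.7]
finger_gap: 0.8
finger_force: 5.7
```

Force has dropped, so the wrench has clicked. I'll go 2 mm further to be sure of the 3 mm of play.

>>> {"op": "servo_tool", "data": {"motion": [[[0.003,-0.0028,0,0,0,-0.003,1],[0.003,-0.0028,0,0,0,-0.003,1]]]}}

```text
clock: 15.2
eef_pos: [675.3, 94.2, 44.1]
eef_rot: [-3.14, -0.002, 0.746]
wrist_force: [-1.6, 12.2, 2.1]
finger_gap: 0.4
finger_force: 5.1
```

>>> {"op": "servo_tool", "data": {"motion": [[[-0.004,0.0044,0,0,0,0,1],[-0.008,0.009,0,0,0,0,1],[-0.013,0.014,0,0,0,0,1],[-0.018,0.02,0,0,0,0,1],[-0.024,0.026,0,0,0,0,1],[-0.034,0.037,0,0,0,0,1],[-0.054,0.06,0,0,0,0,1],[-0.07,0.075,0.03,0,0,0,1],[-0.07,0.075,0.12,0,0,0,1],[-0.07,0.075,0.22,0,0,0,1]]]}}

```text
clock: 16.2
eef_pos: [638.7, 130.3, 154.1]
eef_rot: [-3.14, 0.002, 0.746]
wrist_force: [0.9, -0.1, -0.1]
finger_gap: 0.4
finger_force: 0.0
```

>>> {"op": "servo_tool", "data": {"motion": [[[-0.08,0.02,0.06,0,0,0,1],[-0.16,0.04,0.12,0,0,0,1],[-0.24,0.06,0.12,0,0,0,1],[-0.32,0.08,0.12,0,0,0,1],[-0.4,0.1,0.12,0,0,0,1],[-0.4,0.1,0.12,0,0,0,1],[-0.4,0.1,0.12,0,0,0,1]]]}}

```text
clock: 16.9
eef_pos: [439.8, 180.0, 214.5]
eef_rot: [3.141, -0.001, 0.746]
wrist_force: [0.1, -0.3, 0.1]
finger_gap: 0.6
finger_force: 0.0
```

```bash
python3 - <<'E'
from h import *
t=manip.camera('top'); s=manip.camera('side'); print(manip.read_state()['wrist_force'])
save('end.png',np.hstack([cv2.resize(t['frame'][140:280,260:420],(457,400),interpolation=2),cv2.resize(s['frame'][190:310,250:350],(333,400),interpolation=2)]))
hsv=cv2.cvtColor(t['frame'],cv2.COLOR_RGB2HSV)
o=cv2.inRange(hsv,(3,130,100),(15,255,255)); n,l,st,ce=cv2.connectedComponentsWithStats(o)
for i in range(1,n):
    if st[i,4]>8 and 240<ce[i][0]<400 and 120<ce[i][1]<270:
        w=plane(t,*ce[i],66); v=w[:2]-[582,-26]; print(ce[i],st[i,4],w,np.linalg.norm(v),np.arctan2(v[1],v[0]))
E
```

```text
[0.07201875 0.049431   0.47834193]
[276.5 172. ] 22 [714.66926059 119.04840347  66.        ] 196.57103564709612 0.8299432376525453
[311.17391304 201.58695652] 46 [646.86597706  44.28766149  66.        ] 95.64491799284203 0.8254916383017179
```

View pics/end.png

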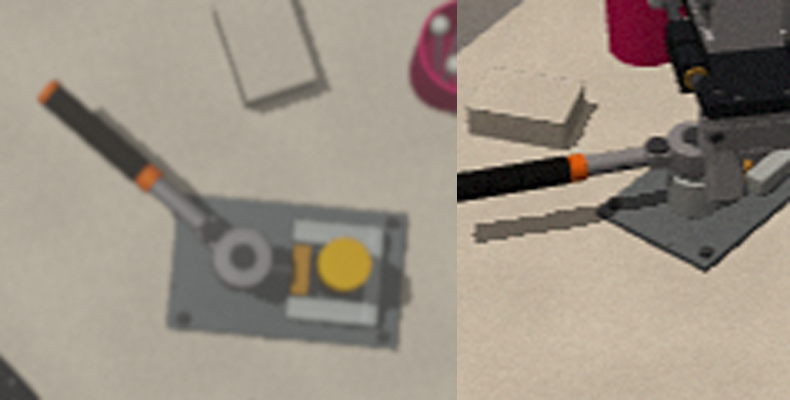

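The handle is straight again: both orange rings lie at 0.83 rad from the spindle. That is 0.08 rad, or about 10 mm, back from the pushed angle. The jar is upright against the jaw and the arm is clear.

```bash
python3 -c "
from cell import manip
print(manip.sign_off())"
```

```text
the job is handed in; nothing more can be done
None
```

The yellow-lidded jar stands home in the pocket. The wrench clicked, its handle sprang back straight, the arm is clear, and I handed the job in at about 17 s; no verdict came back.

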